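Lock the tube carrier's retaining bar with its pin

ROBOT

A 7-joint arm with a two-finger parallel gripper is mounted at the origin on a cart in front of the work surface, level with it; the furniture and walls round the work are solid. World frame = base frame: x ahead of the robot, y to its left, z up, the work surface at z = 0. Lengths are in m, angles in rad, forces in N, time in s.
With the tool pointing down it reaches from about 0.35 to 0.9 m from the base axis. Payload 19.9 kg.
Tool frame: the origin (TCP) lies between the finger pads; the fingertips stand 19 mm ahead of it and the grasp point (between the pads) is the TCP; z points along the fingers, y is the line along which they close (so a half turn about z gives the same grasp; the last joint's range is limited). The gripper opens to 94 mm and grips with 3 to 60 N. Pads are 16 mm wide; open, the fingers measure 119 mm over their backs; the gripper's body (75 mm by 177 mm) begins 78 mm behind the grasp point.
Start: joints at [-1.284, 0.417, -0.01, 1.614, 0.005, 1.111, -0.053], TCP at [0.202, 0.591, 0.193] pointing down, gripper open.
Joint ranges: [-2.81, 2.81], [-0.39, 2.02], [-1.27, 1.25], [0.06, 2.57], [-1.19, 4.33], [0.19, 2], [-2.82, 2.82]. Speed limits (rad/s): [1.89, 1.89, 2.39, 2.39, 3.01, 3.01, 3.01].

INTERFACE

Orientations are given as a 3x3 rotation matrix whose columns are the frame's x, y, z axes.
In Python, from rig import robot gives the robot as it stands. Calls block until the motion is done:
- robot.move_ptp(position, orientation): joint-space move of the TCP to a pose.
- robot.move_linear(position, velocity=0.15, frame=None, threshold=None): straight line of the TCP; frame=None keeps the orientation; velocity is the mean speed in m/s. With threshold (N) it stops when the force on the tool has changed by that much, and returns True; else False.
- robot.goto_joints(angles): joint-space move.
- robot.gripper_to(opening): finger opening in m; the grip force is fixed at half the most; returns when the fingers have stopped.
- robot.pause(seconds).
- robot.ik(position, orientation): joint angles nearest the present ones, or None.
- robot.get_state(): the state.
- robot.grab_frame(name): name is "scene" or "top" or "wrist"; returns the picture (400x640x3 uint8, red, green, blue); there is no depth.
- robot.camera_info(name): a dict with "fx", "fy", "cx", "cy" (pixels), "rvec" (rotation vector, rad) and "tvec" (3), from world to camera coordinates, as OpenCV has them. Camera axes: x right, y down, z forward; pixel columns grow to the right and rows downward; lengths in m; the calibration is good to about 2 mm. A picture is of the moment at which its call begins: read the wrist's pose just before it. camera_info takes no time and is no camera call; for the wrist camera it gives the pose at the moment of the call.
A pose or a line that the arm cannot do raises robot.PlanningError and nothing moves.
- robot.sign_off(): hands the job in; it is judged then, once.
The state is a dict: "time": time; "qpos": joint angles; "joint_vel": joint speeds; "effort": joint torques, N m; "ee_pos": TCP position; "tool_rot": TCP orientation; "force": force on the tool from outside, world axes, zero at the start; "moment": the same for the moment, N m; "opening": finger opening in m; "grasp_force": force on a finger pad.
Only numpy, scipy, OpenCV 4.12 (cv2) and the standard library are available. Lean on these libraries where they do the work, as an engineer would, in place of code of your own. Each camera call takes 0.05 s, during which the arm holds its last target. There are 200 camera calls.

TASK

Make the blood-tube carrier ready for transport: stand the long pin in the upper hole of the carrier's fork, then gently push the sprung retaining bar across (it has a thumb tab for this) until the hidden eye in its end comes under the pin and the pin drops through. See that the pin ends fully home, its head down on the fork, so that the bar is locked; leave the short pin in its block, and do not disturb the other things on the table.

Things in the scene. Friction and masses are not known exactly. Their poses are not given: they have to be found in the camera images.
- carrier: Fixed tube carrier: aluminium plate 310 x 100 x 10 mm with a blue rack of capped tubes (caps up to 104 mm above the worktop), a steel hinge post at its far end and an aluminium fork at the end nearer the robot. Origin: centre of the plate's underside. x runs along the plate from the fork (x = -115 mm) to the upright hinge axis (x = +115 mm); z up.
- fork_hole (a point): Mouth of the fork's upper hole, on its top face 141 mm above the worktop; axes as the carrier's. Upper knuckle 20 mm thick, 44 mm wide along y, hole 11 mm, chamfered. Below: a 14 mm gap where the bar's tongue swings (tongue top 21 mm below this point), then a lower knuckle 14 mm thick with a 12 mm hole on the same upright axis, open below. Web on the -x end.
- bar: Steel retaining bar, 30 mm wide, 12 mm thick, swinging level over the caps. Origin: on the hinge axis, at its underside (108 mm up); own -x points along it to the fork. A spring and friction hold it 19 to 36 mm to the carrier's +y side of the fork hole at the start and drive it back to about 10 mm or more off when let go. Pushing the tab takes up to 7 N; it goes at most 23 mm past the hole to -y.
- bar_end (a point): Point on top of the bar's tongue, 230 mm from the hinge axis, 120 mm above the worktop. The tongue is 100 mm wide across the bar, so off the middle its solid part closes the fork's hole. Its 11.5 mm eye is hidden and has slack: it lies up to 4 mm to either side of this point, so it must be found by feel. When the pin has dropped into it the bar stops hard, after up to 8 mm of slack.
- tab (a point): Centre of the top of the bar's upright thumb tab, 152 mm above the worktop. The tab is 24 mm long along the bar, 10 mm thick across it, stands 32 mm above the bar's top and is 140 mm from the hinge axis (90 mm from bar_end). Push its side with closed fingers towards the carrier's -y, slowly (10 mm/s).
- lock_pin: The long steel pin, loose, about 60 g: shaft 10 mm thick and 52 mm long, tip tapered to 6.4 mm over 4 mm; grey round head 20 mm wide, 18 mm tall. Origin: centre of the tip's end; z up to the head. Starts upright in a 34 mm deep socket of the pin block (tip 6 mm above the worktop). Its tip is 21 mm below the fork hole's mouth when it stands on the tongue, 52 mm when fully home.
- short_pin: The short steel pin, loose, not to be used: same head and diameter but a shaft only 38 mm long, so its head stands 14 mm lower in the block. Origin: centre of the tip's end.
- pin_block: White fixed block 50 x 120 x 40 mm (x, y, z) in front of the robot on the right, with two sockets 37.5 mm to either side of its centre along its y axis, one pin in each. Origin: centre of its underside.
- specimen_cup: Bystander: specimen cup with a yellow screw lid, 62 mm wide, 72 mm tall. Origin: centre of the underside.
- lab_timer: Bystander: flat clip timer, 58 x 66 x 17 mm. Origin: centre of the underside.
- strip_vial: Bystander: white vial with a blue cap, 42 mm wide, 104 mm tall, at the back. Origin: centre of the underside.

How it is judged:
By the outcome, as a careful person would: the job done as asked, in the order asked, and still so for the second after the job is handed in, with the robot touching nothing.
It also fails if it takes over 72 s, if anything falls off the work surface, if the arm or the gripper's body presses on something with over 40 N, if the wrist force passes 120 N, or if a joint passes its speed limit or range.

## Working session

There is one attempt and no reset: what is moved stays moved. The work goes in short steps, each a Python script; the robot and the scene stay as the last script left them, time stands still between calls to the robot, and variables do not carry over. Pictures are saved under pics/ and viewed, at most 10 in all, crops included, and the job is handed in when it is done.

```bash
ls; mkdir -p pics; python3 - <<'E'
from rig import robot
import cv2,numpy as np
for n in("scene","top"):
    cv2.imwrite(f"pics/{n}0.png",robot.grab_frame(n)[:,:,::-1])
    c=robot.camera_info(n);print(n,{k:np.round(v,3).tolist() for k,v in c.items()})
s=robot.get_state();print(s["time"],s["ee_pos"],s["tool_rot"],s["opening"])
E
```

```text
pics
scene {'fx': 489.123, 'fy': 489.123, 'cx': 322.396, 'cy': 197.305, 'rvec': [2.174, -1.171, 0.419], 'tvec': [-0.293, 0.434, 0.982]}
top {'fx': 484.565, 'fy': 484.565, 'cx': 318.682, 'cy': 205.715, 'rvec': [2.356, -1.58, 0.281], 'tvec': [-0.201, 0.542, 1.211]}
0.1 [0.20172294 0.59120053 0.1926121 ] [[-9.46422089e-01  3.22932121e-01 -2.73574955e-04]
 [ 3.22932229e-01  9.46421532e-01 -1.02951550e-03]
 [-7.35463972e-05 -1.06270238e-03 -9.99999433e-01]] 0.09437648051682898
```

View pics/top0.png

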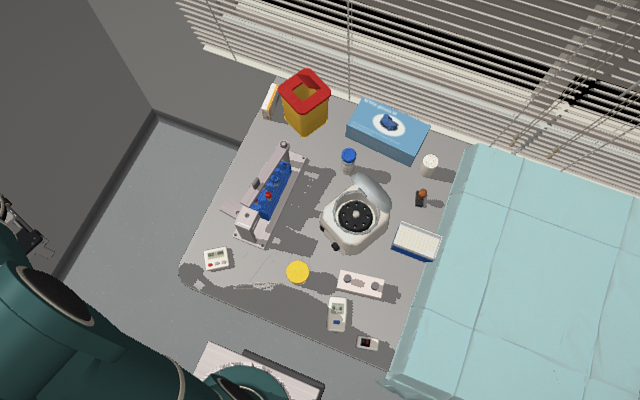

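View pics/scene0.png

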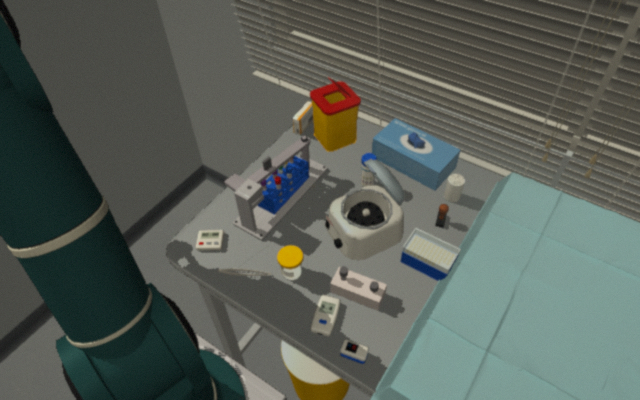

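The top view shows the carrier around (268,200), with the fork at about (246,218) and the hinge at (284,146). The pin block is at (360,284), with heads at (347,279) and (376,286). Next I'll enlarge both views.

```bash
cat > h.py <<'E'
import numpy as np,cv2
from rig import robot
def ray(n,uv,c=None):
    c=c or robot.camera_info(n);R=cv2.Rodrigues(np.array(c["rvec"],float))[0]
    o=-R.T@np.array(c["tvec"],float)
    d=R.T@np.array([(uv[0]-c["cx"])/c["fx"],(uv[1]-c["cy"])/c["fy"],1]);return o,d
def onz(n,uv,z,c=None):
    o,d=ray(n,uv,c);return o+d*(z-o[2])/d[2]
def tri(a,b):
    (o1,d1),(o2,d2)=ray("top",a),ray("scene",b)
    t=np.linalg.lstsq(np.c_[d1,-d2],o2-o1,rcond=None)[0]
    p,q=o1+d1*t[0],o2+d2*t[1];return (p+q)/2,np.linalg.norm(p-q)
def down(yaw): # tool z down, tool y (closing) along yaw
    y=np.array([np.cos(yaw),np.sin(yaw),0]);z=np.array([0,0,-1.]);return np.c_[np.cross(y,z),y,z]
def st():
    s=robot.get_state();print("t%.1f"%s["time"],"p",np.round(s["ee_pos"],4),"F",np.round(s["force"],1),"op %.4f gf %.1f"%(s["opening"],s["grasp_force"]),flush=True);return s
E
python3 - <<'E'
import cv2,numpy as np
t=cv2.imread("pics/top0.png");s=cv2.imread("pics/scene0.png")
def cr(i,x,y,w,h,W,H): return cv2.resize(i[y:y+h,x:x+w],(W,H),interpolation=cv2.INTER_CUBIC)
A=cr(t,220,130,100,125,400,500);B=cr(s,215,120,100,125,400,500)
cv2.imwrite("pics/c1.png",np.hstack([A,B]))
A=cr(t,325,260,80,50,400,250);B=cr(s,320,255,80,60,400,300)
cv2.imwrite("pics/c2.png",np.vstack([A,B]))
E
```

```text
(no output)
```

View pics/c1.png

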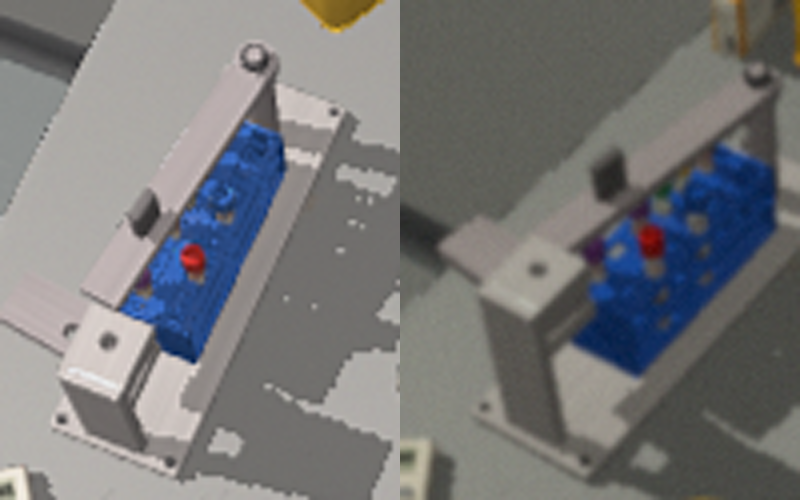

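View pics/c2.png

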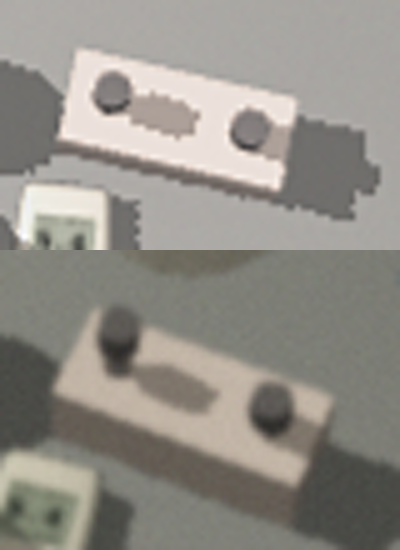

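The left pin is the long one: its head stands clear on its shaft, at top (347,278) and scene (344,269). The fork hole is at top (247,215) and scene (249.5,187.5). The tab is dark, at top (256,182).

```bash
python3 - <<'E'
from h import *
T=lambda x,y:(220+x/4-.4,130+y/4-.4);S=lambda x,y:(215+x/4-.4,120+y/4-.4)
print("hole",tri(T(108,341),S(138,270)),onz("top",T(108,341),.141),onz("scene",S(138,270),.141))
print("hinge",tri(T(255,54),S(357,71)))
print("platehole",*[onz("top",T(*p),.010) for p in((62,420),(171,462),(334,112))])
print("tab",tri(T(147,193),S(207,152)),onz("top",T(147,193),.152),onz("scene",S(207,152),.152))
P=lambda x,y:(325+x/5-.4,260+y/5-.4);Q=lambda x,y:(320+x/5-.4,255+y/5-.4)
print("long",tri(P(112,88),Q(119,72)),onz("top",P(112,88),.076),onz("scene",Q(119,72),.076))
print("short",onz("top",P(250,127),.062))
E
```

```text
hole (array([0.47083961, 0.17748144, 0.13451829]), np.float64(0.0014388136599992618)) [0.46862333 0.17617741 0.141     ] [0.46724421 0.17253079 0.141     ]
hinge (array([0.70248444, 0.17641569, 0.12311846]), np.float64(0.0006756923418054127))
platehole [0.43687384 0.21717625 0.01      ] [0.43817702 0.13319731 0.01      ] [0.73120352 0.13315137 0.01      ]
tab (array([0.56984045, 0.19671834, 0.14478692]), np.float64(0.0037412902707125743)) [0.56871844 0.19334363 0.152     ] [0.56296787 0.19273555 0.152     ]
long (array([ 0.43076901, -0.12152323,  0.07297321]), np.float64(0.002467751323591875)) [ 0.4292673  -0.12068782  0.076     ] [ 0.42999705 -0.12337709  0.076     ]
short [ 0.44044662 -0.19459772  0.062     ]
```

```bash
python3 - <<'E'
from h import *
import pickle
for yaw in(0,np.pi):
    print(yaw,np.round(robot.ik([.46,.176,.30],down(yaw)),2),np.round(robot.ik([.43,-.121,.16],down(yaw)),2))
robot.move_ptp([.468,.1755,.30],down(0));st()
c1=robot.camera_info("wrist");a=robot.grab_frame("wrist")
robot.move_ptp([.4295,-.1215,.18],down(.15));st()
c2=robot.camera_info("wrist");b=robot.grab_frame("wrist")
pickle.dump((c1,c2),open("c.pkl","wb"));cv2.imwrite("pics/w1.png",a[:,:,::-1]);cv2.imwrite("pics/w2.png",b[:,:,::-1])
E
```

```text
0 [-0.88  0.09  0.48  1.81 -0.04  1.26 -0.38] [-0.66  0.21  0.98  2.1  -0.21  0.94  0.43]
3.141592653589793 [-0.54  0.09  0.12  1.8  -0.01  1.26  2.72] [-0.75  0.24  1.09  2.1  -0.26  0.95 -2.66]
t1.9 p [0.4676 0.1767 0.2996] F [-0.4 -0.8 -0.4] op 0.0939 gf 0.0
t3.2 p [ 0.4302 -0.1206  0.1803] F [ 0.2  1.3 -1. ] op 0.0935 gf 0.0
```

View pics/w1.png

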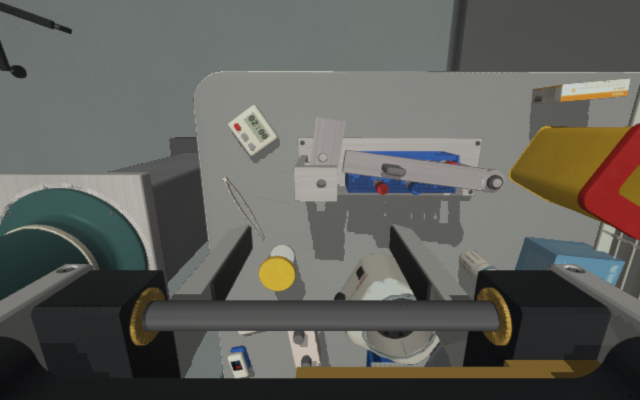

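View pics/w2.png

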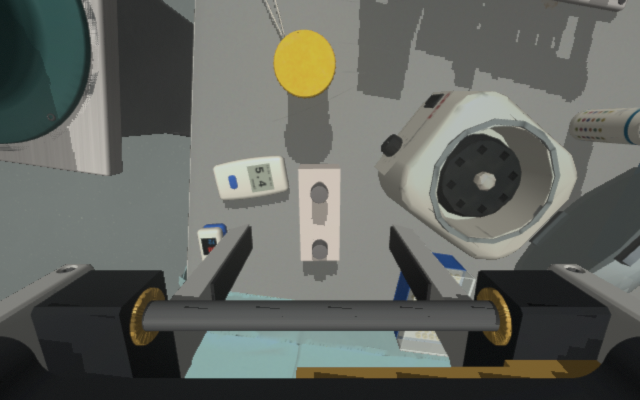

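Picture w1 shows the fork hole at (321,184), the tab at about (394,170), the bar's hinge cap at (494,180), and a hole in the tongue at (323,157). Picture w2 shows the long pin head at about (319,190) and the block's yaw aligned with the tool.

```bash
python3 - <<'E'
from h import *
import pickle
c1,c2=pickle.load(open("c.pkl","rb"))
print("hole",onz("w",(321,184),.141,c1),"hinge",onz("w",(494,180),.123,c1),"tab",onz("w",(394,169.5),.152,c1),"tonguehole",onz("w",(323,157),.120,c1))
g=cv2.cvtColor(cv2.imread("pics/w2.png"),6)
for y0,y1,z in((176,222,.076),(232,262,.062)):
    m=(g[y0:y1,302:338]<125).astype(np.uint8)
    n,l,s,ce=cv2.connectedComponentsWithStats(m);print(s[1:].tolist(),ce[1:].round(1).tolist())
print(onz("w",(319.5,188.5),.076,c2),onz("w",(319.5,246),.062,c2))
a=cv2.resize(g[165:265,290:350],(360,600),interpolation=2);w=cv2.cvtColor(cv2.imread("pics/w1.png"),6)[110:210,290:363]
cv2.imwrite("pics/z.png",np.hstack([a,cv2.resize(w,(438,600),interpolation=2)]))
E
```

```text
hole [0.46869474 0.17402822 0.141     ] hinge [0.69818376 0.17620954 0.123     ] tab [0.5568667  0.19478149 0.152     ] tonguehole [0.47122883 0.20545857 0.12      ]
[[9, 6, 17, 22, 291]] [[16.9, 16.7]]
[[1, 8, 34, 22, 301]] [[17.4, 18.8]]
[ 0.42865499 -0.11608994  0.076     ] [ 0.43976758 -0.18907849  0.062     ]
```

View pics/z.png

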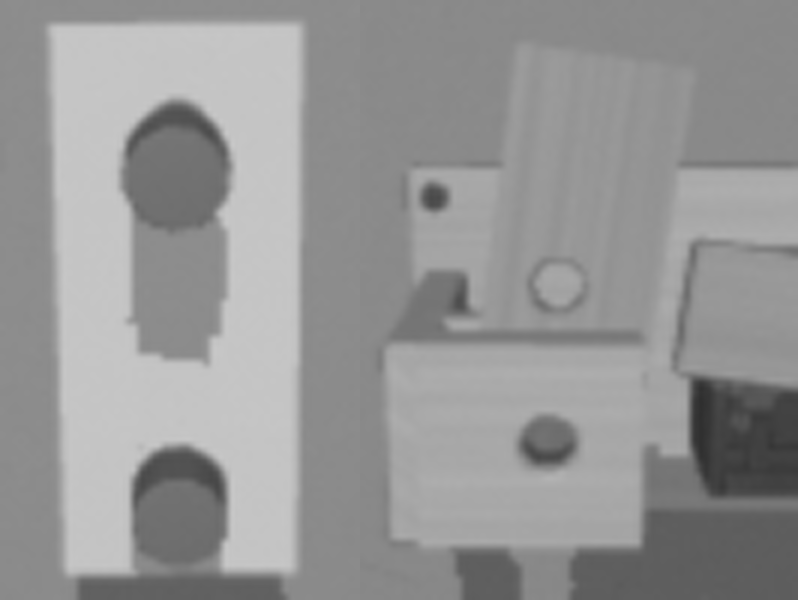

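```bash
python3 - <<'E'
from h import *
import pickle
c1,c2=pickle.load(open("c.pkl","rb"))
L=onz("w",(319.2,194.2),.076,c2);print("long",L,"short",onz("w",(319.4,251),.062,c2),"hole",onz("w",(321.3,182.9),.141,c1))
E
```

```text
long [ 0.42928989 -0.1223962   0.076     ] short [ 0.44063307 -0.19554205  0.062     ] hole [0.46906819 0.17545414 0.141     ]
```

```bash
python3 - <<'E'
from h import *
R=down(.15)
robot.move_linear([.4293,-.1222,.10],.08,frame=R);st()
hit=robot.move_linear([.4293,-.1222,.0665],.04,threshold=8);print(hit);st()
robot.gripper_to(.035);st();robot.gripper_to(.012);st()
robot.pause(.2);st()
robot.move_linear([.4293,-.1222,.125],.08);st();robot.pause(.3);s=st()
c=robot.camera_info("wrist");Rm=cv2.Rodrigues(np.array(c["rvec"]))[0]
q=Rm@s["ee_pos"]+c["tvec"];print(q,c["fx"]*q[0]/q[2]+c["cx"],c["fy"]*q[1]/q[2]+c["cy"])
E
```

```text
t4.4 p [ 0.4296 -0.1223  0.1004] F [0.5 0.4 0.3] op 0.0942 gf 0.0
False
t5.4 p [ 0.4294 -0.1223  0.0667] F [-0.  -0.   0.2] op 0.0941 gf 0.0
t6.4 p [ 0.4293 -0.1222  0.0665] F [0.1 0.2 0.4] op 0.0350 gf 0.0
t7.0 p [ 0.4293 -0.1222  0.0665] F [ 0.1  0.9 -0.3] op 0.0119 gf 0.0
t7.2 p [ 0.4293 -0.1222  0.0665] F [-0.7 -0.2  0.1] op 0.0121 gf 0.0
t8.1 p [ 0.4291 -0.1221  0.1247] F [ 0.1  0.5 -0.2] op 0.0121 gf 0.0
t8.4 p [ 0.4292 -0.1222  0.1248] F [-0.2  0.6  0.1] op 0.0118 gf 0.0
[3.00678883e-06 2.25365423e-02 2.04422410e-01] 320.37801869367996 228.77090432314114
```

```bash
python3 - <<'E'
from h import *
import pickle
pickle.dump(robot.camera_info("wrist"),open("c3.pkl","wb"))
a=robot.grab_frame("wrist");b=robot.grab_frame("top")[240:320,300:420];s=robot.grab_frame("scene")[230:310,300:420]
im=np.hstack([cv2.resize(a,(480,300)),np.vstack([cv2.resize(b,(300,200),interpolation=2),cv2.resize(s,(300,200),interpolation=2)])[:300]]) if 0 else np.hstack([a,np.vstack([cv2.resize(x,(160,107),interpolation=2) for x in(b,s)]+[np.zeros((186,160,3),np.uint8)])])
cv2.imwrite("pics/w3.png",im[:,:,::-1])
E
```

```text
(no output)
```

View pics/w3.png

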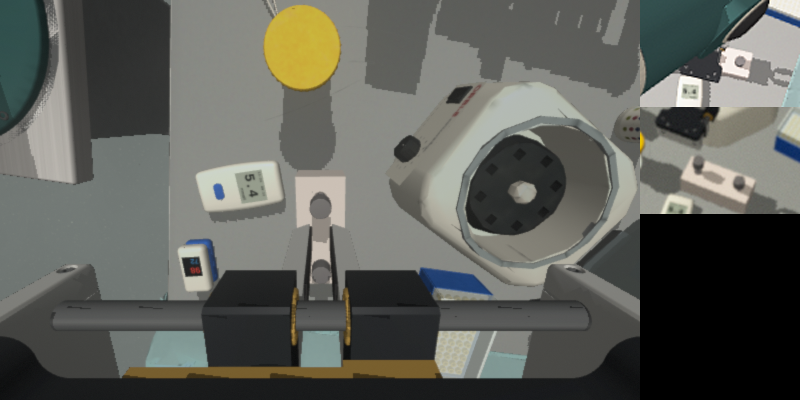

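The picture shows the long pin still in the block at about (320,208), just on the +y side of the closed fingertips at about (320,228). The fingers closed beside it, so I'll check the numbers.

```bash
python3 - <<'E'
from h import *
import pickle
c2=pickle.load(open("c.pkl","rb"))[1];c3=pickle.load(open("c3.pkl","rb"))
for c in(c2,c3): print(c["fx"],c["cx"],c["cy"],np.round(ray("w",(320,200),c)[0],4))
R=cv2.Rodrigues(np.array(c3["rvec"]))[0];print("cam in tool",np.round(R@robot.get_state()["tool_rot"],3))
for c,im in((c2,"w2"),(c3,"w3")):
    g=cv2.cvtColor(cv2.imread(f"pics/{im}.png"),6)
    print(im,g[165:275:1,320].tolist())
    for z in(.04,.062,.076):
        p=[onz("w",(320,v),z,c)[1].round(4) for v in(170,190,210,230,250)];print(z,p)
E
```

```text
282.78668776597164 320.37385926784737 197.5950947550253 [ 0.4184 -0.0453  0.3713]
282.78668776597164 320.37385926784737 197.5950947550253 [ 0.4177 -0.0469  0.3158]
cam in tool [[ 0.001  1.    -0.   ]
 [-0.964  0.001 -0.267]
 [-0.267  0.001  0.964]]
w2 [141, 141, 142, 156, 190, 197, 196, 197, 196, 196, 196, 196, 196, 196, 196, 193, 165, 113, 87, 83, 85, 103, 115, 116, 115, 115, 114, 114, 114, 113, 113, 112, 112, 112, 112, 110, 111, 111, 128, 138, 141, 140, 140, 141, 140, 141, 140, 141, 141, 140, 140, 141, 140, 140, 140, 140, 140, 140, 139, 146, 187, 195, 196, 196, 196, 196, 195, 196, 196, 195, 194, 196, 196, 189, 130, 91, 82, 82, 83, 88, 112, 114, 112, 112, 112, 112, 111, 110, 111, 110, 110, 109, 108, 111, 123, 118, 101, 97, 98, 97, 98, 97, 97, 97, 97, 96, 97, 97, 97, 97]
0.04 [np.float64(-0.1024), np.float64(-0.1265), np.float64(-0.1515), np.float64(-0.1776), np.float64(-0.2047)]
0.062 [np.float64(-0.0986), np.float64(-0.1211), np.float64(-0.1445), np.float64(-0.1688), np.float64(-0.1941)]
0.076 [np.float64(-0.0962), np.float64(-0.1176), np.float64(-0.14), np.float64(-0.1632), np.flo
[... 187 characters left out ...]
5, 114, 114, 113, 113, 112, 112, 113, 112, 112, 111, 110, 111, 110, 110, 110, 109, 108, 107, 133, 138, 138, 138, 138, 138, 138, 137, 138, 138, 138, 138, 138, 138, 138, 139, 138, 137, 138, 138, 138, 137, 144, 185, 193, 194, 194, 194, 194, 193, 193, 194, 193, 194, 193, 194, 194, 193, 193, 187, 120, 83, 78, 78, 79, 78, 79, 82, 104, 110, 110, 110, 109, 109, 109, 109]
0.04 [np.float64(-0.0945), np.float64(-0.1145), np.float64(-0.1354), np.float64(-0.1571), np.float64(-0.1797)]
0.062 [np.float64(-0.0907), np.float64(-0.1092), np.float64(-0.1283), np.float64(-0.1483), np.float64(-0.1691)]
0.076 [np.float64(-0.0883), np.float64(-0.1057), np.float64(-0.1239), np.float64(-0.1427), np.float64(-0.1624)]
```

```bash
python3 - <<'E'
from h import *
robot.move_linear([.4293,-.1222,.085],.06,threshold=4);st()
print(robot.move_linear([.4293,-.1222,.035],.02,threshold=4));st()
c=robot.camera_info("wrist");a=robot.grab_frame("wrist")
cv2.imwrite("pics/w4.png",cv2.resize(a[150:300,240:400],(640,600),interpolation=2)[:,:,::-1])
E
```

```text
t9.3 p [ 0.4294 -0.1224  0.0851] F [-0.1 -0.7  0.3] op 0.0122 gf 0.0
True
t10.6 p [ 0.4299 -0.1224  0.0636] F [-0.9  1.1 11.2] op 0.0121 gf 5.5
```

View pics/w4.png

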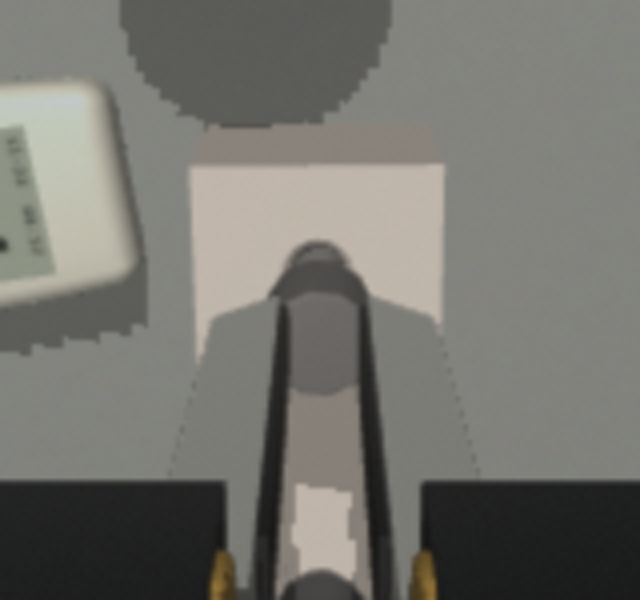

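The fingers touched the head top at a reported z of 0.0636. The fingertips are therefore about 12.5 mm above the reported TCP, not 19 mm below it. I'll add an offset: real grasp z = reported z + 0.0315. I'll also grip along the block's length, to keep the gripper body clear of the centrifuge.

```bash
echo 'D=.0315 # real grasp-point z = reported z + D' >> h.py; python3 - <<'E'
from h import *
R=down(np.pi/2+.15)
robot.move_linear([.4293,-.1222,.10],.15);robot.gripper_to(.05)
robot.move_ptp([.4293,-.1222,.09],R);st()
print(robot.move_linear([.4293,-.1222,.067-D],.05,threshold=6));st()
robot.gripper_to(.008);robot.pause(.2);s=st()
if s["opening"]>.015:
    robot.move_linear([.4293,-.1222,.12-D],.08);robot.pause(.2);st()
E
```

```text
t13.1 p [ 0.4293 -0.1222  0.09  ] F [ 0.3 -0.6 -0.1] op 0.0503 gf 0.0
False
t14.4 p [ 0.4295 -0.1222  0.0357] F [0.1 0.2 0. ] op 0.0501 gf 0.0
t15.2 p [ 0.4293 -0.1222  0.0355] F [0.1 0.4 1. ] op 0.0193 gf 30.0
t16.2 p [ 0.429  -0.1222  0.0881] F [ 0.  -0.2 -0.5] op 0.0192 gf 30.0
```

```bash
python3 - <<'E'
from h import *
R=down(np.pi/2)
robot.move_linear([.4293,-.1222,.205],.2)
robot.move_ptp([.4688,.1755,.205],R);robot.move_linear([.4688,.1755,.18],.08);robot.pause(.2);st()
print(robot.move_linear([.4688,.1755,.1475],.025,threshold=4));s=st()
if s["ee_pos"][2]>.165:
    robot.move_linear([.4688,.1755,.172],.05)
a=np.hstack([robot.grab_frame("top")[170:270,200:300],robot.grab_frame("scene")[140:240,200:300]])
cv2.imwrite("pics/f1.png",cv2.resize(a,(800,400),interpolation=2)[:,:,::-1])
E
```

```text
t18.7 p [0.4691 0.1755 0.1804] F [0.  0.7 0. ] op 0.0194 gf 30.0
True
t19.8 p [0.469  0.1754 0.1492] F [ 0.1 -0.3  6.7] op 0.0193 gf 30.0
```

The pin tip rests on the tongue, with contact at tip z = 0.1197 as expected. I'll release it and go to push the tab.

```bash
python3 - <<'E'
from h import *
R=down(np.pi/2)
robot.gripper_to(.04);robot.move_linear([.4688,.1755,.215],.15)
robot.gripper_to(0);robot.move_ptp([.559,.237,.19],R)
robot.move_linear([.559,.237,.120],.12,threshold=8);robot.pause(.2);st()
print(robot.move_linear([.559,.205,.120],.02,threshold=1.8));st()
E
```

```text
t23.3 p [0.5594 0.2371 0.1208] F [-0.1  0.4 -0.6] op 0.0004 gf 0.0
True
t24.5 p [0.5587 0.2099 0.1197] F [-0.1 -0.1  0.5] op 0.0003 gf 0.0
```

```bash
python3 - <<'E'
from h import *
y=.2099
while y>.172:
    y-=.004
    h=robot.move_linear([.559,y,.120],.010,threshold=10);s=st()
    if h or s["force"][1]>11: print("stop",h);break
np.save("y.npy",s["ee_pos"])
a=np.hstack([robot.grab_frame("top")[170:270,200:300],robot.grab_frame("scene")[140:240,200:300]])
cv2.imwrite("pics/f2.png",cv2.resize(a,(800,400),interpolation=2)[:,:,::-1])
E
```

```text
t25.1 p [0.559  0.2058 0.12  ] F [-0.6  1.2 -1.2] op 0.0005 gf 0.7
t25.6 p [0.5591 0.2017 0.12  ] F [-1.1  2.2  0. ] op 0.0000 gf 0.9
t26.2 p [0.559  0.1978 0.12  ] F [-1.5  2.2 -0.1] op 0.0008 gf 1.3
t26.7 p [0.559  0.1938 0.12  ] F [-2.3  3.9 -0.5] op 0.0005 gf 1.7
t27.3 p [0.5588 0.1902 0.12  ] F [-3.6  5.4 -0.4] op 0.0006 gf 2.6
t27.6 p [0.5587 0.1896 0.1199] F [-0.2  3.2  2.7] op 0.0006 gf 1.5
stop True
```

```bash
python3 - <<'E'
from h import *
print(robot.move_linear([.559,.186,.120],.010,threshold=8));st()
robot.pause(.2);st()
robot.move_linear([.559,.215,.120],.03);st();robot.move_linear([.559,.24,.120],.1)
robot.move_linear([.559,.24,.21],.15)
robot.move_ptp([.54,.06,.23],down(np.pi/2));robot.pause(.1);s=st()
c=robot.camera_info("wrist");import pickle;pickle.dump(c,open("c5.pkl","wb"));a=robot.grab_frame("wrist")
t=np.hstack([robot.grab_frame("top")[150:250,200:300],robot.grab_frame("scene")[140:240,200:300]])
cv2.imwrite("pics/f3.png",np.vstack([cv2.resize(t,(640,320),interpolation=2),cv2.resize(a,(400,250))[:,:].repeat(1,0) if 0 else cv2.copyMakeBorder(cv2.resize(a,(440,275)),0,0,0,200,0)])[:,:,::-1])
cv2.imwrite("pics/w5.png",a[:,:,::-1])
E
```

```text
True
t28.0 p [0.5585 0.1896 0.1198] F [0.7 3.1 2.7] op 0.0004 gf 1.4
t28.2 p [0.5584 0.1896 0.1196] F [1.4 2.4 2.3] op 0.0005 gf 1.4
t29.1 p [0.559  0.2147 0.12  ] F [0.9 1.1 0.7] op 0.0008 gf 0.0
t31.2 p [0.5399 0.0612 0.2295] F [-0.5 -0.4  0.3] op 0.0007 gf 0.0
```

View pics/f3.png

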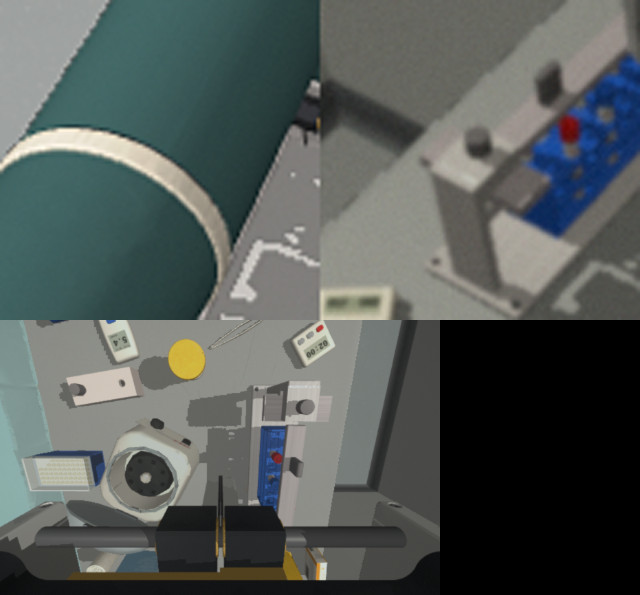

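The scene view shows the pin head sitting low on the fork at crop (478,140), with no shaft visible, and the bar in line. I'll confirm its height with a gentle press.

```bash
python3 - <<'E'
from h import *
R=down(np.pi/2)
robot.move_ptp([.4688,.1755,.205],R);robot.move_linear([.4688,.1755,.165],.1,threshold=5);robot.pause(.2);st()
print(robot.move_linear([.4688,.1755,.140],.012,threshold=8));st()
robot.move_linear([.4688,.1755,.22],.15);robot.pause(.3);st()
E
```

```text
t32.7 p [0.4692 0.1756 0.1656] F [ 0.4 -0.5 -0.4] op 0.0005 gf 0.0
True
t34.1 p [0.4689 0.1757 0.1469] F [-1.7 -0.8  6.9] op 0.0002 gf 3.8
t35.0 p [0.4686 0.1754 0.2194] F [0.3 0.5 0.1] op 0.0007 gf 0.0
```

```bash
python3 - <<'E'
from rig import robot
print(robot.sign_off())
E
```

```text
the job is handed in; nothing more can be done
None
```

The long pin is through the eye and fully home, with its head down on the fork and the bar locked; the short pin and bystanders were left alone, and the job was handed in at about 35 s.

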